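# Make up the sampling kit and the torch service kit

### The arm

A 6-joint arm with a two-finger parallel gripper is mounted at the origin on the work surface. World frame = base frame: x ahead of the robot, y to its left, z up, the work surface at z = 0. Lengths are in m, angles in rad, forces in N, time in s.
With the tool pointing down it reaches from about 0.425 to 0.95 m from the base axis. Payload 3.5 kg.
Tool frame: the origin (TCP) lies on the centre line of the jaws, within the pads' length; the fingertips stand 14 mm ahead of it and the grasp point (between the pads) lies 5 mm behind it (ctrl.finger_overhang is the distance from the TCP to the fingertips, in m); z points along the fingers, y is the line along which they close (so a half turn about z gives the same grasp; the last joint's range is limited). The gripper opens to 85 mm and grips with 20 to 120 N. Pads are 22 mm wide; open, the fingers measure 114 mm over their backs; the gripper's body (76 mm by 85 mm) begins 54 mm behind the grasp point. The pads swing forward as they close: fully open they stand 13 mm farther back than shut.
Start: joints at [0.957, 0.286, 1.577, -0, 1.279, -0.15], TCP at [0.302, 0.604, 0.207] pointing down, gripper open.
Joint ranges: [-2.77, 2.77], [-0.9, 2.22], [0.21, 2.48], [-1.53, 4.67], [0.24, 2.81], [-2.84, 2.84]. Speed limits (rad/s): [2.79, 2.79, 3.14, 3.14, 3.14, 3.14].

### API

Orientations are given as a unit quaternion [x, y, z, w].
In Python, from plant import ctrl gives the robot as it stands.
- The arm moves only by the tool send_rows, never from a script. Its argument "moves" is text: rows parted by semicolons, each of 7 numbers parted by spaces: the turn, a rotation vector about the tool's x, y, z in units of 360 degrees (1.0 is 360 degrees), then the shift along the tool's x, y, z in units of 20 cm (1.0 is 20 cm), then the gripper's target within -1 to 1 (fully open at 1, half-way at 0, shut at -1). A call has 1 to 12 rows; each row is the pose to reach, as a shift and turn from the pose commanded when the call began, along the tool's axes at that moment, turning the shorter way round; what a row does not reach only later rows make up. A row lasts 1/8 s, in which the tool goes at most 62.5 mm and 10.7 degrees, less where a joint would pass 70% of its speed; a pose out of reach is approached as far as the arm can. A call with a number of a shift or a turn outside -1 to 1 is refused whole. A call with a gripper value outside its range is refused whole. The fingers move at their own pace and stop on an object; "newtons" is the grip in N (left out, the last holds). Time passes only in rows, so rows that repeat a pose let the fingers close. It gives the time, the measured TCP pose, the force, the opening and the grip force at its end, in the units of the state.
- ctrl.get_state(): the state, without advancing time (a new reading comes with each control period).
- ctrl.read_camera(name): name is "scene" or "top" or "wrist"; returns a dict with "image" (384x512x3 uint8, red, green, blue), "fovy" (degrees; the focal length in pixels is half the picture's height over the tangent of half this angle, whatever the lens; pixels are square), "cx", "cy" (the principal point, pixels), "extrinsics" (4x4, takes a point from camera to world coordinates). Camera axes: x right, y up, looking along -z (the intrinsics and any distortion apply to the point x, -y, -z); pixel columns grow to the right and rows downward; lengths in m; the calibration is good to about 2 mm. A picture is of the moment at which its call begins. There is no depth.
- ctrl.sign_off(): hands the job in; it is judged then, once.
The state is a dict: "time": time; "qpos": joint angles; "dq": joint speeds; "joint_efforts": joint torques, N m; "eef_pos": TCP position; "tcp_rot": TCP orientation; "contact_force": force on the tool from outside, world axes, zero at the start; "wrist_torque": the same for the moment, N m; "opening": opening from 0.0 (shut) to 1.0 (fully open); "finger_force": force on a finger pad.
Only numpy, scipy, OpenCV 4.12 (cv2) and the standard library are available. Lean on these libraries where they do the work, as an engineer would, in place of code of your own. Each camera call takes 0.05 s, during which the arm holds its last target. There are 200 camera calls.

### The job

Make up two kits from the stock standing on the bench between the two white trays. Sampling kit, in the tray with the spring clip: push the screw-capped sample tube straight down between the clip's jaws until it stands on the bottom, keeping hold of it until it is fully down with the jaws closed on it, and stand the small white bottle in the same tray. Service kit, in the plain tray: the stemmed end cap, the metal collar and the amber jar, each standing upright flat on the tray floor; leave the large white bottle standing where it is.

Things in the scene. Friction and masses are not known exactly. Their poses are not given: they have to be found in the camera images.
- clip_tray: Fixed white tray carrying the spring clip, 200 (x) x 150 (y) mm outside; walls 4 mm thick, 12 mm high over the bench; floor 4 mm thick. Origin: centre of its underside, on the bench. The clip is centred at x = +50 mm, y = 0; the half with negative x is empty. It lies left or right of the stock, turned up to 15 degrees.
- clip: Clip, 36 x 77 mm. Origin: midway between its jaws, on the tray floor (4 mm over the bench), axes as the tray. Two black jaws, 30 mm long in x, 20 mm apart, spring apart along y (about 2 N each); from 18 mm up they flare to 36 mm apart at their top, 32 mm above tray floor. Cheeks behind are 22 mm high. Pushing the tube in takes 4 to 10 N; it stands at the origin on the tray floor.
- plain_tray: Fixed shallow white tray of the same size and axes (200 x 150 mm, walls 12 mm high, floor 4 mm thick) without a clip, empty at the start. Origin: centre of the underside, on the bench.
- tube: Sample tube, standing: clear body 26 mm diameter with a flat, chamfered foot (20 mm flat), and a straight grey cap of 29 mm diameter from 50 to 78 mm height (the top). Hold it by the cap so that the fingertips stay above the clip's jaws. Origin: centre of the underside; z up its axis. About 50 g.
- small_bottle: The smaller of two white screw-cap bottles: body 36 mm diameter up to 46 mm height, cap 22 mm diameter from 50 up to 64 mm. Origin: centre of the underside, z up. About 60 g.
- large_bottle: The larger white screw-cap bottle: body 56 mm diameter up to 58 mm height, cap 34 mm diameter up to 78 mm. It belongs to neither kit and stays where it is. Origin: centre of the underside, z up. About 180 g.
- end_cap: Grey plastic torch end cap, lying on its flange: flange 48 mm diameter, 10 mm thick, with a central upright stem of 20 mm diameter up to 46 mm height. Origin: centre of the flange's underside, z up along the stem. About 60 g.
- collar: Steel retaining collar, a ring lying flat: 50 mm outer and 32 mm inner diameter, 32 mm high. Origin: centre of the underside, z up its axis. About 120 g.
- jar: Short amber glass jar with a black lid: 46 mm diameter, 44 mm high in all. Origin: centre of the underside, z up. About 80 g.

How it is judged:
By the outcome, as a careful person would: the job done as asked, in the order asked, and still so for the second after the job is handed in, with the robot touching nothing.
It also fails if it takes over 141 s, if anything falls off the work surface, if the arm or the gripper's body presses on something with over 40 N, if the wrist force passes 120 N, or if a joint passes its speed limit or range.

## Working session

There is one attempt and no reset: what is moved stays moved. The work goes in short steps, Python scripts to look and compute and a tool call to move; the robot and the scene stay as the last step left them, time stands still between calls to the robot, and variables do not carry over. Pictures are saved under pics/ and viewed, at most 14 in all, crops included, and the job is handed in when it is done.

Besides the shell and the picture viewer there is one more tool, called after "Emit:" as name(argument=value, ...) on one line, values as JSON. send_rows: Moves the arm, as the interface text tells. Its arguments: {"type":"object","properties":{"moves":{"type":"string"},"newtons":{"type":"number"}},"required":["moves"]}

```bash
ls; mkdir -p pics
python3 - <<'E'
from plant import ctrl
import cv2
print(ctrl.get_state())
for n in("top","scene"):
    c=ctrl.read_camera(n);print(n,c['fovy'],c['cx'],c['cy'],c['extrinsics'],[k for k in c])
    for k in c:
        if k not in('image','fovy','cx','cy','extrinsics'):print(k,c[k])
    cv2.imwrite(f'pics/{n}0.png',c['image'][:,:,::-1])
E
```

```text
pics
{'time': 0.0, 'qpos': array([ 9.57011089e-01,  2.87190580e-01,  1.57816651e+00,  8.89029486e-07,
        1.27857865e+00, -1.50005834e-01]), 'dq': array([ 0.00207159, -0.00067151,  0.00036385, -0.00050888,  0.00014917,
        0.0005188 ]), 'joint_efforts': array([-1.03804326e-03, -4.05985236e+01, -2.92622226e+01, -1.59916167e-04,
        5.83714034e-03,  3.64060526e-06]), 'eef_pos': array([0.30151624, 0.60312915, 0.2060363 ]), 'tcp_rot': array([ 2.29817022e-01,  9.73233150e-01, -1.08698805e-03, -4.37006349e-04]), 'contact_force': array([-0.27656489, -0.03205503,  1.41163279]), 'wrist_torque': array([ 0.01177379,  0.00777349, -0.00954015]), 'finger_force': 0.0, 'opening': 1.0064374027444958}
top 56.14564889542432 254.99696355766667 186.78863257560647 [[ 0.0299757   0.99668004 -0.07569909  0.4854611 ]
 [-0.99939501  0.02854864 -0.01986427 -0.00640271]
 [-0.01763722  0.07624873  0.99693283  0.98529717]
 [ 0.          0.          0.          1.        ]] ['image', 'fovy', 'cx', 'cy', 'extrinsics']
scene 43.459307168761214 257.2904886108798 194.64687962203163 [[-0.57608004 -0.47091981  0.66810652  1.33469526]
 [ 0.817388   -0.32894933  0.47293679  0.5372306 ]
 [-0.00294211  0.81855169  0.57442534  0.67091014]
 [ 0.          0.          0.          1.        ]] ['image', 'fovy', 'cx', 'cy', 'extrinsics']
```

View pics/top0.png

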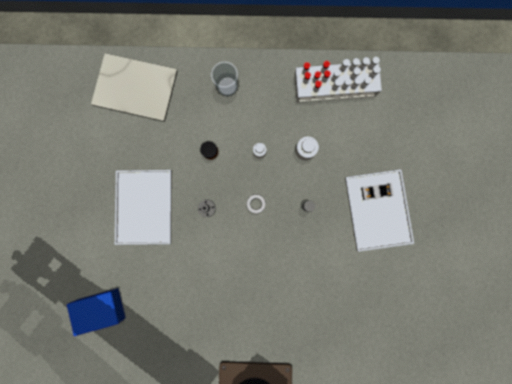

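View pics/scene0.png

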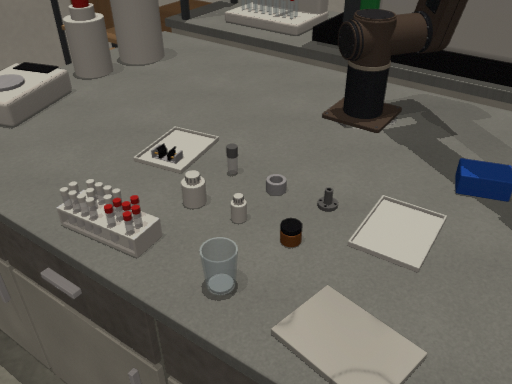

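Top view: jar (209,150), small bottle (260,150), large bottle (307,147), end cap (207,208), collar (256,204), tube (307,205); plain tray centre (143,207), clip tray (380,210) with the clip on its far (+x) side. The scene view agrees.

```bash
cat > h.py <<'E'
import numpy as np, cv2
from scipy.spatial.transform import Rotation as R
from plant import ctrl
def K(c):
    f=192/np.tan(np.radians(c['fovy'])/2); return f,c['cx'],c['cy']
def ray(c,u,v,z):
    f,cx,cy=K(c);E=np.array(c['extrinsics']);d=E[:3,:3]@np.array([(u-cx)/f,-(v-cy)/f,-1.]);o=E[:3,3]
    return o+d*(z-o[2])/d[2]
def proj(c,p):
    f,cx,cy=K(c);E=np.array(c['extrinsics']);q=E[:3,:3].T@(np.array(p)-E[:3,3])
    return np.array([cx+f*q[0]/-q[2],cy-f*q[1]/-q[2]])
def blobs(mask,amin):
    cs,_=cv2.findContours(mask.astype(np.uint8),cv2.RETR_EXTERNAL,cv2.CHAIN_APPROX_NONE)
    return [k for k in cs if cv2.contourArea(k)>=amin]
def fit_circle(c,k,z):
    """contour pixels -> plane z -> least-squares circle (centre, diameter)"""
    P=np.array([ray(c,u,v,z)[:2] for u,v in k[:,0]]);A=np.c_[2*P,np.ones(len(P))]
    s=np.linalg.lstsq(A,(P**2).sum(1),rcond=None)[0];return s[:2],2*np.sqrt(s[2]+s[:2]@s[:2])
def shot(name,file):
    c=ctrl.read_camera(name);cv2.imwrite('pics/'+file,c['image'][:,:,::-1]);return c
def togo(target,yaw=None):
    """shift (units of 20 cm, tool axes) and turn about tool z (units of 360 deg) from the present pose;
    yaw = world direction (deg) of the closing line, taken modulo 180"""
    s=ctrl.get_state();Q=R.from_quat(s['tcp_rot']);d=Q.inv().apply(np.array(target)-s['eef_pos'])/0.2
    y=Q.apply([0,1,0]);a=np.degrees(np.arctan2(y[1],y[0]));t=0
    if yaw is not None: t=-((yaw-a+90)%180-90)/360
    return np.round(d,4),round(t,4),round(a,1),np.round(Q.as_rotvec(),3)
E
python3 - <<'E'
from h import *
c=ctrl.read_camera('top');im=c['image'];hsv=cv2.cvtColor(im,cv2.COLOR_RGB2HSV)
bw=(hsv[...,2]>175)&(hsv[...,1]<50)
for k in blobs(bw,15):
    u,v=k[:,0].mean(0)
    if not(90<u<430 and 120<v<260):continue
    (a,b),wh,an=cv2.minAreaRect(k);print('white',u,v,wh,an,cv2.contourArea(k),'r0',ray(c,a,b,.012).round(4))
    if cv2.contourArea(k)>1500:
        B=np.array([ray(c,*q,.012)[:2] for q in cv2.boxPoints(((a,b),wh,an))]);print(B.round(4),B.mean(0),np.degrees(np.arctan2(*(np.roll(B,-1,0)-B).T[::-1])).round(1),np.linalg.norm(np.roll(B,-1,0)-B,axis=1).round(4))
for n,u,v,z in[('jar',209,150,.044),('small',260,149,.064),('large',308,145,.078),('endcap',207,208,.01),('collar',256,204,.032),('tube',307.5,205.5,.078)]:
    print(n,ray(c,u,v,z).round(4))
for n,w in(('plain',(143,207)),):pass
w=ctrl.read_camera('wrist');print(w['fovy'],np.round(w['extrinsics'],3))
print(ctrl.get_state()['eef_pos'])
x=cv2.resize(im[110:260,100:430],None,fx=2.4,fy=2.4,interpolation=cv2.INTER_CUBIC);cv2.imwrite('pics/topc.png',x[:,:,::-1])
E
```

```text
white 255.70212765957447 203.40425531914894 (16.0, 16.0) 90.0 200.5 r0 [0.5128 0.0089 0.012 ]
white 379.1417624521073 210.544061302682 (75.78792572021484, 54.5804557800293) 80.53767395019531 3767.5 r0 [ 0.5063 -0.3215  0.012 ]
[[ 0.5924 -0.232 ]
 [ 0.6209 -0.3766]
 [ 0.4215 -0.4094]
 [ 0.3934 -0.2672]] [ 0.50706634 -0.32129325] [ -78.9 -170.7  101.2   10. ] [0.1474 0.202  0.145  0.2021]
white 141.81060606060606 205.75757575757575 (73.0, 54.0) 90.0 3629.0 r0 [0.4969 0.3182 0.012 ]
[[0.5945 0.398 ]
 [0.5986 0.2494]
 [0.4011 0.2398]
 [0.3965 0.3861]] [0.49768131 0.31830495] [ -88.4 -177.2   91.8    3.4] [0.1486 0.1978 0.1463 0.1984]
white 259.2121212121212 148.84848484848484 (11.31370735168457, 12.020814895629883) 45.0 103.5 r0 [0.6639 0.0045 0.012 ]
white 307.5357142857143 146.5 (19.0, 20.0) 90.0 305.0 r0 [ 0.6737 -0.1283  0.012 ]
jar [0.6512 0.1371 0.044 ]
small [0.6538 0.002  0.064 ]
large [ 0.6648 -0.1199  0.078 ]
endcap [0.4981 0.1414 0.01  ]
collar [0.5123 0.0086 0.032 ]
tube [ 0.511  -0.1216  0.078 ]
71.84925662331821 [[ 0.447 -0.851 -0.276  0.231]
 [ 0.895  0.425  0.14   0.638]
 [-0.001 -0.309  0.951  0.373]
 [ 0.     0.     0.     1.   ]]
[0.30164613 0.60333701 0.20652375]
```

View pics/topc.png

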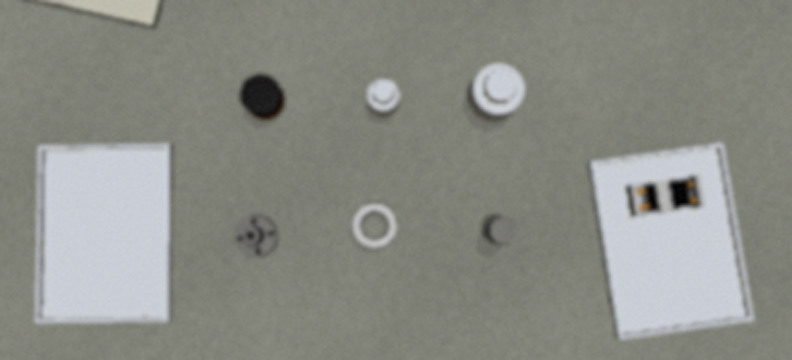

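Crop shows jaws with the gap at about full-image (377,191) and the tray turned about +10°. Setting out towards the tube.

Emit:
send_rows(moves="0 0 0 -1 -1 0 1;0 0 0 -1 -1 0 1;0 0 0 -1 -1 0 1;0 0 0 -1 -1 0 1;0 0 0 -1 -1 0 1", newtons=40)

```text
time: 0.82
eef_pos: [0.3918, 0.3328, 0.2073]
tcp_rot: [0.231, 0.973, -0.0, 0.0]
contact_force: [-0.1, 0.7, 0.2]
opening: 1.004
finger_force: 0.0
```

Emit:
send_rows(moves="0 0 0 -1 -1 0 1;0 0 0 -1 -1 0 1;0 0 0 -1 -1 0 1;0 0 0 -1 -1 0 1;0 0 0 -1 -1 0 1")

```text
time: 1.45
eef_pos: [0.4812, 0.0643, 0.2075]
tcp_rot: [0.231, 0.973, -0.0, 0.0]
contact_force: [0.2, 1.1, 0.1]
opening: 0.996
finger_force: 0.0
```

Emit:
send_rows(moves="0 0 0.148 -0.565 -0.774 0 1;0 0 0.148 -0.565 -0.774 0 1;0 0 0.148 -0.565 -0.774 0 1;0 0 0.148 -0.565 -0.774 0 1;0 0 0.148 -0.565 -0.774 0 1;0 0 0.148 -0.565 -0.774 0 1;0 0 0.148 -0.565 -0.774 0 1")

```text
time: 2.33
eef_pos: [0.5125, -0.1217, 0.2073]
tcp_rot: [0.641, 0.768, -0.0, -0.0]
contact_force: [-0.4, 0.4, -0.2]
opening: 0.997
finger_force: 0.0
```

Run:
```python
from h import *
c=shot('wrist','w1.png');np.save('c1.npy',{k:c[k] for k in c},allow_pickle=True)
print(togo([.511,-.1216,.2],10)); s=ctrl.get_state();print(s['eef_pos'],s['qpos'],s['time'])
print(proj(c,[.511,-.1216,.078]),np.round(c['extrinsics'],3))
```

```text
(array([ 0.0018, -0.0072,  0.037 ]), np.float64(0.0008), np.float64(10.3), array([-2.013, -2.412,  0.   ]))
[ 0.5124838  -0.12169873  0.20739183] [-4.25873578e-01 -4.28020141e-02  1.93855460e+00 -4.97077038e-05
  1.24592079e+00 -6.05492277e-01] 2.375
[251.6995806 174.5759971] [[ 0.984 -0.171 -0.055  0.498]
 [ 0.179  0.935  0.305 -0.045]
 [-0.001 -0.31   0.951  0.374]
 [ 0.     0.     0.     1.   ]]
```

View pics/w1.png

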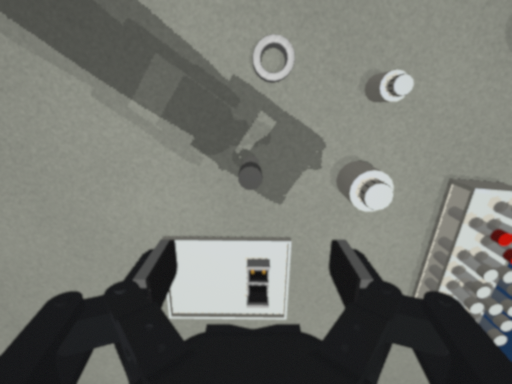

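Wrist view: tube cap about (250,177), collar (273,58), small bottle cap (402,85), large (376,195); clip tray spans (172–290, 238–318) with jaws at about (258,283).

Run:
```python
from h import *
c=np.load('c1.npy',allow_pickle=True).item();im=c['image'];g=cv2.cvtColor(im,cv2.COLOR_RGB2GRAY)
b=cv2.bilateralFilter(g,5,30,5)
# tray: bright region
m=(g>175).astype(np.uint8); 
for k in blobs(m,20):
    u,v=k[:,0].mean(0)
    if u>430: continue
    r=cv2.minAreaRect(k);print(np.round(r[0],1),np.round(r[1],1),round(r[2],1),cv2.contourArea(k))
    if cv2.contourArea(k)>5000:
        B=np.array([ray(c,*q,.012)[:2] for q in cv2.boxPoints(r)]);print(B.round(4),B.mean(0),np.degrees(np.arctan2(*(np.roll(B,-1,0)-B).T[::-1])).round(1),np.linalg.norm(np.roll(B,-1,0)-B,axis=1).round(4))
for n,(u,v,z,d) in dict(collar=(273,58,.032,50),small=(402,85,.064,22),large=(377,196,.078,34)).items():
    for k in blobs(g>(205 if n!='collar' else 150),40):
        if cv2.pointPolygonTest(k,(u,v),False)>0:print(n,fit_circle(c,k,z),d)
x=cv2.resize(im[140:325,160:300],None,fx=4.2,fy=3.2 and 3.2,interpolation=cv2.INTER_CUBIC)
x=cv2.resize(im[140:325,160:300],None,fx=3.2,fy=3.2,interpolation=cv2.INTER_CUBIC);cv2.imwrite('pics/w1c.png',x[:,:,::-1])
```

```text
[228.5 279.5] [122.6  78.1] 0.6 8180.5
[[ 0.4165 -0.4131]
 [ 0.4056 -0.2634]
 [ 0.5906 -0.2318]
 [ 0.6226 -0.3781]] [ 0.50881963 -0.32157627] [  94.1    9.7  -77.7 -170.4] [0.1501 0.1876 0.1498 0.209 ]
[371.5 191. ] [40. 43.] 90.0 1379.5
[395.5  85. ] [27.6 33.2] 45.0 745.0
[273.  57.] [44. 38.] 90.0 1310.5
collar (array([0.51283624, 0.01005649]), np.float64(0.04779700702953561)) 50
small (array([0.65592177, 0.00396771]), np.float64(0.017044864534977663)) 22
large (array([ 0.66351244, -0.12111818]), np.float64(0.029277865365191724)) 34
```

View pics/w1c.png

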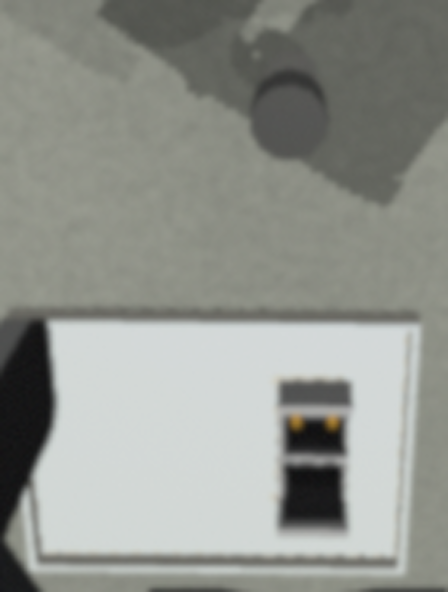

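Tube cap top at (250.6,176.9); tray rim corners at (290.6,240), (285.6,318), (171.9,318); the pale strip between the jaws at about (258,284).

Run:
```python
from h import *
c=np.load('c1.npy',allow_pickle=True).item()
print('tube',ray(c,250.6,176.9,.078))
A,B,C=[ray(c,*p,.012)[:2] for p in((290.6,240),(285.6,318.1),(171.9,318.1))]
print(A,B,C,np.linalg.norm(A-B),np.linalg.norm(B-C))
a=np.degrees(np.arctan2(*(B-C)[::-1]));b=np.degrees(np.arctan2(*(A-B)[::-1]))-90;print('yaw',a,b)
cen=(A+C)/2;print('centre',cen)
y=np.radians(10);print('clip',cen+.05*np.array([np.cos(y),np.sin(y)]),'strip',ray(c,258,284,.004),'jaws x edges top',ray(c,160+280/3.2,140+530/3.2,.036),ray(c,160+347/3.2,140+530/3.2,.036))
print(togo([*ray(c,250.6,176.9,.078)[:2],.064]))
```

```text
tube [ 0.51024476 -0.12455598  0.078     ]
[ 0.59081694 -0.22979007] [ 0.61571676 -0.37692103] [ 0.42507684 -0.41180014] 0.14922305166158295 0.19380436859168831
yaw 10.368053546006648 9.605483322780017
centre [ 0.50794689 -0.32079511]
clip [ 0.55718728 -0.3121127 ] strip [ 0.55791034 -0.32348354  0.004     ] jaws x edges top [ 0.54406654 -0.34179953  0.036     ] [ 0.5762521 -0.3359122  0.036    ]
(array([-0.0121, -0.0135,  0.717 ]), 0, np.float64(10.3), array([-2.013, -2.412,  0.   ]))
```

Emit:
send_rows(moves="0 0 0 -0.012 -0.012 0.3 0.6;0 0 0 -0.012 -0.012 0.5 0.6;0 0 0 -0.012 -0.012 0.65 0.6;0 0 0 -0.012 -0.012 0.72 0.6;0 0 0 -0.012 -0.012 0.72 -1;0 0 0 -0.012 -0.012 0.72 -1;0 0 0 -0.012 -0.012 0.72 -1;0 0 0 -0.012 -0.012 0.72 -1;0 0 0 -0.012 -0.012 0.72 -1;0 0 0 -0.012 -0.012 0.72 -1", newtons=60)

```text
time: 3.62
eef_pos: [0.5106, -0.1248, 0.0636]
tcp_rot: [0.642, 0.767, 0.0, 0.0]
contact_force: [0.3, 1.0, -0.8]
opening: -0.002
finger_force: 0.0
```

Run:
```python
from h import *
c=shot('wrist','w2.png');s=shot('scene','s2.png')
x=cv2.resize(s['image'][100:260,120:340],None,fx=2.4,fy=2.4);cv2.imwrite('pics/m2.png',np.vstack([c['image'][:,:,::-1][100:],cv2.resize(x,(512,372))[:300,:,::-1]]))
```

```text
(no output)
```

View pics/m2.png

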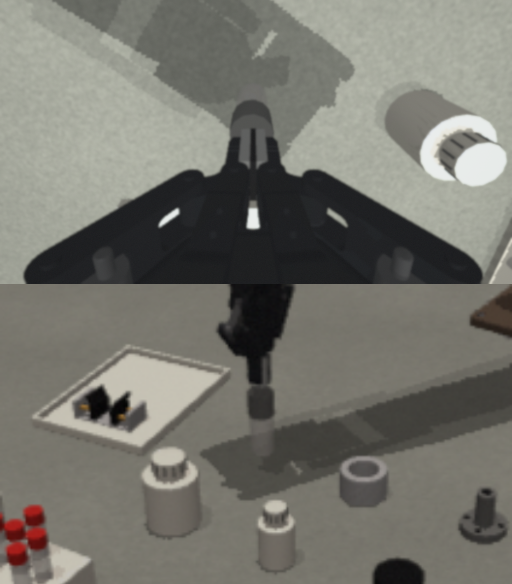

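Still standing; the jaws shut on nothing and hide the cap's near part: cap at about (252,238) in the wrist view and (232,146) in the scene view. Triangulating.

Run:
```python
from h import *
w=ctrl.read_camera('wrist');s=ctrl.read_camera('scene');st=ctrl.get_state();print(st['eef_pos'])
for v in(226,232,238,244):print(v,ray(w,252,v,.078))
print('scene',ray(s,231.7,145.5,.078))
Q=R.from_quat(st['tcp_rot'])
for d in(0,.014,-.005):
  p=st['eef_pos']+Q.apply([0,0,d]);print('tip',d,proj(w,p),proj(s,p))
cv2.imwrite('pics/z2.png',np.hstack([cv2.resize(w['image'][180:310,190:320],(400,400),interpolation=cv2.INTER_CUBIC),cv2.resize(s['image'][110:190,190:270],(400,400),interpolation=cv2.INTER_CUBIC)])[:,:,::-1])
```

```text
[ 0.51055802 -0.12476395  0.063393  ]
226 [ 0.50908851 -0.12002759  0.078     ]
232 [ 0.50982622 -0.1241581   0.078     ]
238 [ 0.51057549 -0.12835339  0.078     ]
244 [ 0.51133661 -0.13261499  0.078     ]
scene [ 0.50645742 -0.12714438  0.078     ]
tip 0 [252.95313265 223.15458639] [231.64709178 151.51153202]
tip 0.014 [252.94175376 215.00515249] [231.83274589 156.31811468]
tip -0.005 [252.95760971 226.3610078 ] [231.58018853 149.77940777]
```

View pics/z2.png

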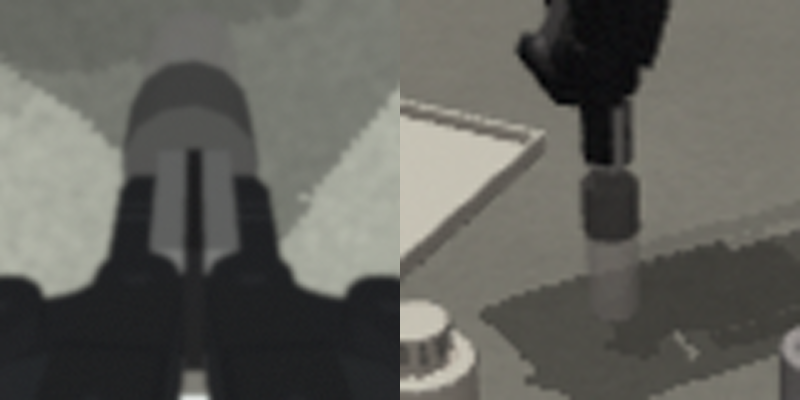

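Run:
```python
from h import *
print(ctrl.finger_overhang,[a for a in dir(ctrl) if a[0]!='_'])
s=ctrl.get_state();print(s['qpos'],s['joint_efforts'],s['contact_force'],s['eef_pos'],s['opening'])
w=ctrl.read_camera('wrist');E=np.array(w['extrinsics']);Q=R.from_quat(s['tcp_rot'])
print('cam in tool',Q.inv().apply(E[:3,3]-s['eef_pos']))
sc=ctrl.read_camera('scene')
for u,v in((231,143),):
  # intersection with vertical line through the TCP
  f,cx,cy=K(sc);zs=np.linspace(.04,.14,101);P=[proj(sc,[*s['eef_pos'][:2],z])[1] for z in zs];print('tip z scene',np.interp(-v,-np.array(P),zs))
  P=[proj(w,[*s['eef_pos'][:2],z])[1] for z in zs];print('tip z wrist',np.interp(229,P,zs))
```

```text
0.014 ['Unreachable', 'finger_overhang', 'get_state', 'read_camera', 'sign_off']
[-4.32847707e-01  1.29050679e-01  2.04775527e+00 -6.95675062e-07
  9.64881150e-01 -6.09900769e-01] [ 1.18180644e-03 -2.99608254e+01 -2.47940308e+01 -1.94325871e-04
  5.93678251e-04 -3.08680058e-05] [ 0.02001088 -0.17702372 -0.00958402] [ 0.51055802 -0.12476395  0.063393  ] 0.002043575946808236
cam in tool [ 7.84534474e-02 -1.61779046e-04 -1.66281394e-01]
tip z scene 0.08773621121355756
tip z wrist 0.0722525072083388
```

Fingertips appear to sit above the cap top (no contact, nothing between them), so the real tips are higher than the figure given. Going 22 mm lower is safe either way (tip ≥ 25 mm, body clear); I'll open, go down and close again.

Emit:
send_rows(moves="0 0 0 0 0 -0.05 0.4;0 0 0 0 0 -0.05 0.4;0 0 0 0 0 -0.05 0.4;0 0 0 0 0 0.04 0.4;0 0 0 0 0 0.11 0.4;0 0 0 0 0 0.11 -1;0 0 0 0 0 0.11 -1;0 0 0 0 0 0.11 -1;0 0 0 0 0 0.11 -1;0 0 0 0 0 0.11 -1", newtons=60)

```text
time: 5.18
eef_pos: [0.5107, -0.1248, 0.0417]
tcp_rot: [0.642, 0.767, 0.0, 0.0]
contact_force: [-0.0, 0.1, -0.4]
opening: 0.305
finger_force: 59.0
```

Run:
```python
from h import *
w=ctrl.read_camera('wrist');s=ctrl.read_camera('scene');st=ctrl.get_state();print(st['eef_pos'],st['opening'],st['finger_force'],st['contact_force'])
cv2.imwrite('pics/z3.png',np.hstack([cv2.resize(w['image'][180:310,190:320],(400,400),interpolation=cv2.INTER_CUBIC),cv2.resize(s['image'][110:190,190:270],(400,400),interpolation=cv2.INTER_CUBIC)])[:,:,::-1])
```

```text
[ 0.5106627  -0.12479476  0.04155865] 0.31214248918642623 59.0093332529068 [-0.38275003 -0.20149129 -0.75770345]
```

View pics/z3.png

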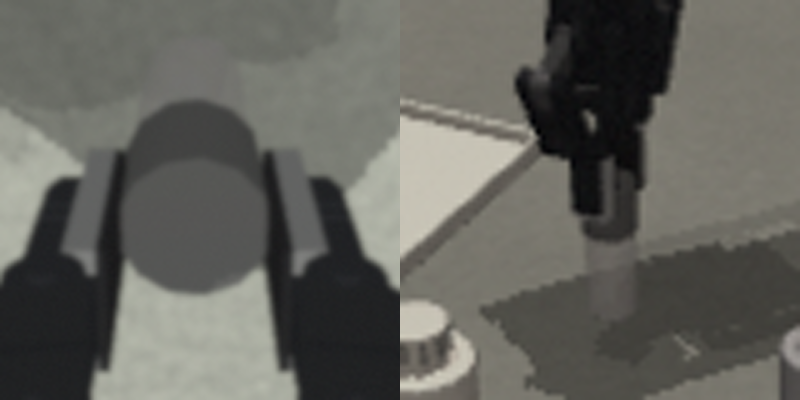

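Held now (opening 0.31, 59 N): the pads grip the cap with tips about 16 mm above the reported TCP. Lifting and going towards the clip.

Emit:
send_rows(moves="0 0 0 0 0 -0.15 -1;0 0 0 0 0 -0.35 -1;0 0 0 0 0 -0.4 -1;0 0 0 -0.2 0.02 -0.4 -1;0 0 0 -0.5 0.06 -0.4 -1;0 0 0 -0.6 0.06 -0.4 -1;0 0 0 -0.6 0.06 -0.4 -1;0 0 0 -0.6 0.06 -0.4 -1")

```text
time: 6.28
eef_pos: [0.5427, -0.2393, 0.1204]
tcp_rot: [0.642, 0.767, 0.0, -0.001]
contact_force: [0.3, 0.0, -0.1]
opening: 0.306
finger_force: 59.2
```

Run:
```python
from h import *
w=shot('wrist','w4.png');st=ctrl.get_state();print(st['eef_pos'],st['opening'],st['finger_force'])
np.save('c4.npy',w,allow_pickle=True)
print(proj(w,[.5572,-.312,.004]),proj(w,[.5572,-.312,.036]))
cv2.imwrite('pics/w4c.png',cv2.resize(w['image'][150:384,130:380],None,fx=2.5,fy=2.5,interpolation=cv2.INTER_CUBIC)[:,:,::-1])
```

```text
[ 0.54289299 -0.2391041   0.12065869] 0.3107761797986237 59.169339537620544
[254.1747449  238.13533144] [254.27713137 252.44670508]
```

View pics/w4c.png

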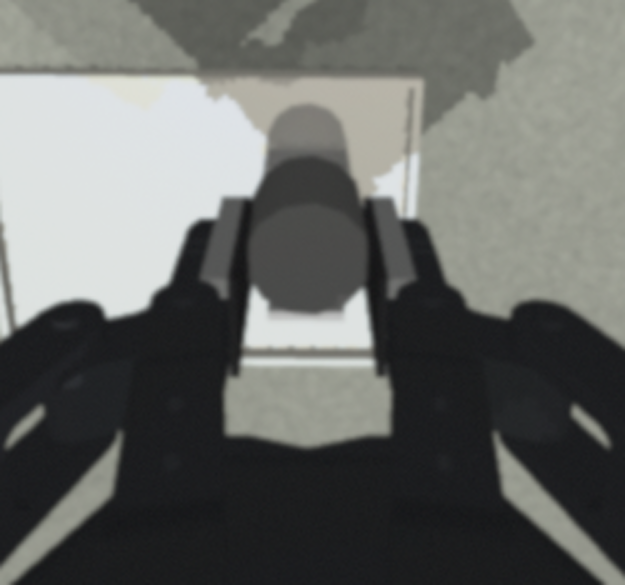

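Tube hangs upright in the jaws; it hides the clip, but the near rim (299,182 corner), far rim (252,296.4) and the clip's far end (252,276) show.

Run:
```python
from h import *
c=np.load('c4.npy',allow_pickle=True).item()
Y=np.radians(10);T=np.array([[np.cos(Y),np.sin(Y)],[-np.sin(Y),np.cos(Y)]]) # world->tray
for n,u,v,z,e in(('corner +x+y',299.2,182,.012,(100,75)),('far rim',252,296.4,.012,(0,-75)),('near rim',215,180,.012,(0,75)),('clip far end',252,276,.026,(50,-38.5)),('cap top',130+308/2.5,150+258/2.5,.0787+.078,0)):
    p=ray(c,u,v,z)[:2];print(n,p.round(4),(T@(p-[.5079,-.3208])*1000).round(1),e)
print(proj(c,[.5428,-.2392,.1567]))
print(togo([.5572,-.312,.1204]))
```

```text
corner +x+y [ 0.5921 -0.2325] [98.3 72.3] (100, 75)
far rim [ 0.5683 -0.3885] [ 47.7 -77.2] (0, -75)
near rim [ 0.5023 -0.2464] [ 7.4 74.2] (0, 75)
clip far end [ 0.5613 -0.3489] [ 47.7 -37. ] (50, -38.5)
cap top [ 0.5431 -0.2406] [48.6 72.9] 0
[253.06002872 250.97536342]
(array([-0.3714,  0.0058,  0.0007]), 0, np.float64(10.2), array([-2.014, -2.409, -0.   ]))
```

Emit:
send_rows(moves="0 0 0 -0.2 0 0 -1;0 0 0 -0.369 0 0 -1;0 0 0 -0.369 0 0 -1;0 0 0 -0.369 0 0 -1;0 0 0 -0.369 0 0.1 -1;0 0 0 -0.369 0 0.2 -1;0 0 0 -0.369 0 0.23 -1;0 0 0 -0.369 0 0.23 -1", newtons=70)

```text
time: 7.32
eef_pos: [0.5559, -0.3128, 0.074]
tcp_rot: [0.642, 0.767, -0.0, -0.001]
contact_force: [-0.3, 0.3, -0.8]
opening: 0.307
finger_force: 70.2
```

Emit:
send_rows(moves="0 0 0 0 0 0.02 -1;0 0 0 0 0 0.04 -1;0 0 0 0 0 0.06 -1;0 0 0 0 0 0.08 -1;0 0 0 0 0 0.08 -1")

```text
time: 7.95
eef_pos: [0.5573, -0.314, 0.0606]
tcp_rot: [0.642, 0.767, 0.0, 0.001]
contact_force: [-0.4, 0.1, 3.1]
opening: 0.304
finger_force: 71.2
```

Emit:
send_rows(moves="0 0 0 0 0 0.02 -1;0 0 0 0 0 0.04 -1;0 0 0 0 0 0.06 -1;0 0 0 0 0 0.07 -1;0 0 0 0 0 0.075 -1;0 0 0 0 0 0.075 -1;0 0 0 0 0 0.075 -1")

```text
time: 8.82
eef_pos: [0.5564, -0.3135, 0.045]
tcp_rot: [0.642, 0.767, -0.0, -0.0]
contact_force: [-2.0, 1.0, 5.5]
opening: 0.304
finger_force: 71.2
```

Emit:
send_rows(moves="0 0 0 0 0 0.01 -1;0 0 0 0 0 0.015 -1;0 0 0 0 0 0.015 -1")

```text
time: 9.2
eef_pos: [0.5569, -0.3145, 0.0449]
tcp_rot: [0.642, 0.767, -0.001, 0.0]
contact_force: [-5.3, 3.0, 15.4]
opening: 0.304
finger_force: 72.2
```

Run:
```python
from h import *
w=ctrl.read_camera('wrist');s=ctrl.read_camera('scene');st=ctrl.get_state();print(st['eef_pos'],st['contact_force'],st['opening'])
cv2.imwrite('pics/z5.png',np.hstack([cv2.resize(w['image'][130:330,150:350],(400,400),interpolation=cv2.INTER_CUBIC),cv2.resize(s['image'][90:190,130:230],(400,400),interpolation=cv2.INTER_CUBIC)])[:,:,::-1])
```

```text
[ 0.55690426 -0.31450376  0.04496001] [-4.52826232  2.26217451 16.47879974] 0.3032028965141819
```

View pics/z5.png

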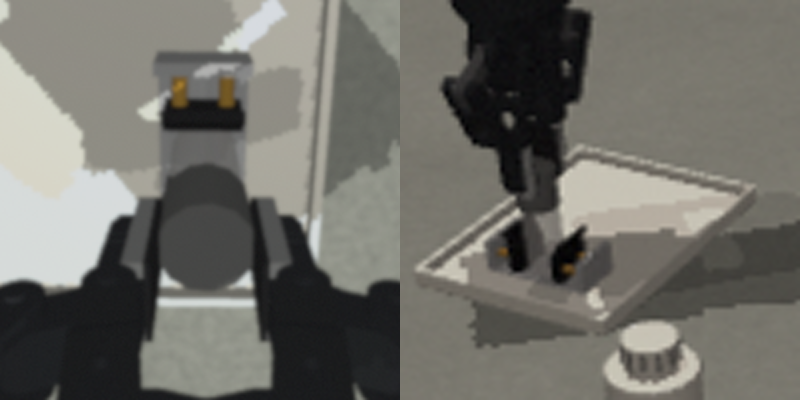

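The tube is on the bottom (height unchanged while force rose to 16 N), jaws closed round it. Release, lift, go to the small bottle.

Emit:
send_rows(moves="0 0 0 0 0 -0.015 -1;0 0 0 0 0 -0.015 -1;0 0 0 0 0 -0.015 0.3;0 0 0 0 0 -0.015 0.3;0 0 0 0 0 -0.015 0.3;0 0 0 0 0 -0.015 0.3;0 0 0 0 0 -0.1 0.3;0 0 0 0 0 -0.3 0.5;0 0 0 0 0 -0.6 0.5;0 0 0 0 0 -0.6 0.5")

```text
time: 10.55
eef_pos: [0.5603, -0.3162, 0.1707]
tcp_rot: [0.642, 0.767, 0.0, 0.008]
contact_force: [1.0, -0.9, 0.0]
opening: 0.752
finger_force: 0.0
```

Emit:
send_rows(moves="0 0 0 0.74 0.38 0 0.5;0 0 0 0.74 0.38 0 0.5;0 0 0 0.74 0.38 0 0.5;0 0 0 0.74 0.38 0 0.5")

```text
time: 11.05
eef_pos: [0.6057, -0.1514, 0.1616]
tcp_rot: [0.64, 0.768, 0.0, -0.0]
contact_force: [0.3, 0.0, -0.1]
opening: 0.75
finger_force: 0.0
```

Emit:
send_rows(moves="0 0 0 0.74 0.38 0 0.5;0 0 0 0.74 0.38 0 0.5;0 0 0 0.74 0.38 0 0.5;0 0 0 0.74 0.38 0 0.5")

```text
time: 11.55
eef_pos: [0.6543, 0.0062, 0.1614]
tcp_rot: [0.641, 0.768, -0.0, 0.0]
contact_force: [0.5, -0.6, -0.2]
opening: 0.75
finger_force: 0.0
```

Run:
```python
from h import *
w=shot('wrist','w6.png');g=cv2.cvtColor(w['image'],cv2.COLOR_RGB2GRAY);st=ctrl.get_state();print(st['eef_pos'],st['opening'],proj(w,[.655,.003,.064]),proj(w,[.655,.003,.046]))
for t in(170,200,215,225,235):
  for k in blobs(g>t,80):
    p=k[:,0].mean(0)
    if 180<p[0]<330 and p[1]<280:print(t,p.round(),fit_circle(w,k,.046),fit_circle(w,k,.064))
t=ctrl.read_camera('top');p=proj(t,[.5569,-.3145,.082]);print(p)
cv2.imwrite('pics/z6.png',np.hstack([cv2.resize(w['image'][100:300,156:356],(400,400),interpolation=cv2.INTER_CUBIC),cv2.resize(t['image'][160:260,330:430],(400,400),interpolation=cv2.INTER_CUBIC)])[:,:,::-1])
```

```text
[0.65404917 0.00462569 0.16134541] 0.7488741188389373 [252.97133603 185.86249555] [252.96171354 181.04138332]
170 [256. 183.] (array([0.65728784, 0.00208679]), np.float64(0.02569090579435967)) (array([0.65619105, 0.00728495]), np.float64(0.02404922994148661))
225 [241. 275.] (array([ 0.66464377, -0.13023314]), np.float64(0.04830231083333661)) (array([ 0.66307693, -0.1165796 ]), np.float64(0.04521574245900878))
[385.41560781 189.37684887]
```

View pics/z6.png

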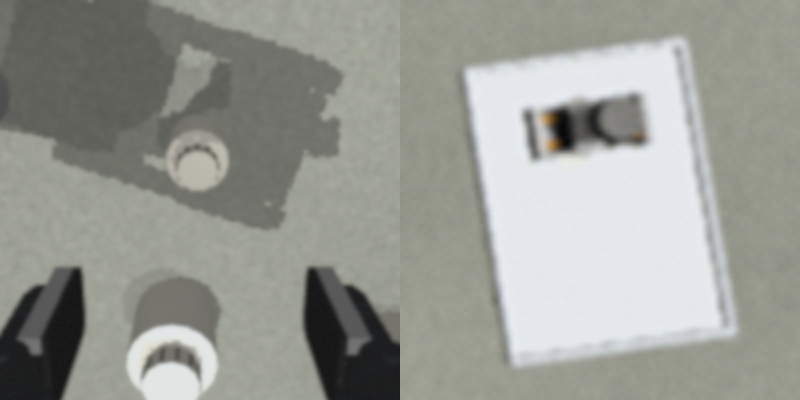

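Tube stands in the clip (top view (385,190.5), as predicted). Small bottle cap at (255,184) agrees to 2 mm. Descending.

Emit:
send_rows(moves="0 0 0 -0.005 0.012 0.25 0.5;0 0 0 -0.005 0.012 0.5 0.5;0 0 0 -0.005 0.012 0.7 0.5;0 0 0 -0.005 0.012 0.77 0.5;0 0 0 -0.005 0.012 0.77 -1;0 0 0 -0.005 0.012 0.77 -1;0 0 0 -0.005 0.012 0.77 -1;0 0 0 -0.005 0.012 0.77 -1;0 0 0 -0.005 0.012 0.77 -1", newtons=50)

```text
time: 12.78
eef_pos: [0.6581, 0.0039, 0.0095]
tcp_rot: [0.642, 0.767, 0.001, 0.002]
contact_force: [-1.0, -0.8, 5.6]
opening: 0.395
finger_force: 50.3
```

Emit:
send_rows(moves="0 0 0 0 0 -0.1 -1;0 0 0 0 0 -0.3 -1;0 0 0 0 0 -0.5 -1;0 0 0 0 0 -0.5 -1;0 0 0 -0.3 -0.25 -0.5 -1;0 0 0 -0.6 -0.5 -0.5 -1;0 0 0 -0.735 -0.612 -0.5 -1;0 0 0 -0.735 -0.612 -0.5 -1")

```text
time: 13.78
eef_pos: [0.5593, -0.1648, 0.1062]
tcp_rot: [0.644, 0.765, -0.001, -0.001]
contact_force: [-0.2, 1.0, 1.0]
opening: 0.393
finger_force: 49.9
```

Emit:
send_rows(moves="0 0 0 -0.25 -0.2 0 -1;0 0 0 -0.5 -0.4 0 -1;0 0 0 -0.735 -0.612 0 -1;0 0 0 -0.735 -0.612 0 -1;0 0 0 -0.735 -0.612 0 -1")

```text
time: 14.4
eef_pos: [0.4674, -0.3275, 0.1067]
tcp_rot: [0.642, 0.767, 0.0, -0.001]
contact_force: [0.5, 0.6, -1.0]
opening: 0.397
finger_force: 50.0
```

Run:
```python
from h import *
t=ctrl.read_camera('scene');st=ctrl.get_state();print(st['eef_pos'],st['opening'],st['finger_force'],st['contact_force'],togo([.467,-.329,.107]))
print(proj(t,[.467,-.329,.164]))
cv2.imwrite('pics/z7.png',cv2.resize(t['image'][60:200,120:300],None,fx=3,fy=3)[:,:,::-1])
```

```text
[ 0.46778711 -0.32693539  0.10676982] 0.3974961557053242 50.02010464668274 [-0.21604415  0.91390656 -0.25399856] (array([-0.0095, -0.0057, -0.0012]), 0, np.float64(10.2), array([-2.014e+00, -2.409e+00, -1.000e-03]))
[179.53260924  89.82688861]
```

View pics/z7.png

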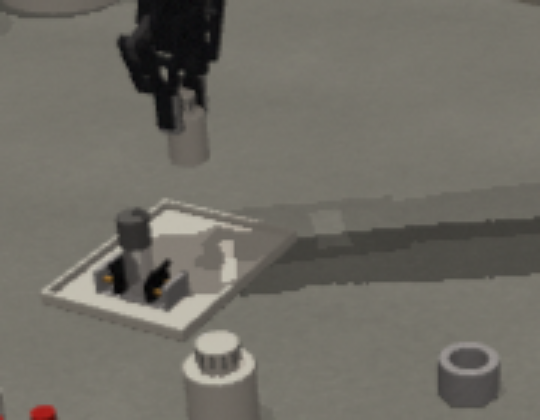

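Emit:
send_rows(moves="0 0 0 0 0 0.15 -1;0 0 0 0 0 0.3 -1;0 0 0 0 0 0.4 -1;0 0 0 0 0 0.44 -1;0 0 0 0 0 0.46 -1;0 0 0 0 0 0.46 -1")

```text
time: 15.2
eef_pos: [0.4679, -0.3287, 0.0161]
tcp_rot: [0.642, 0.767, -0.0, 0.001]
contact_force: [0.5, -0.0, 0.1]
opening: 0.395
finger_force: 50.0
```

Emit:
send_rows(moves="0 0 0 0 0 0.01 -1;0 0 0 0 0 0.02 -1;0 0 0 0 0 0.02 -1")

```text
time: 15.58
eef_pos: [0.468, -0.3294, 0.0135]
tcp_rot: [0.642, 0.767, -0.0, 0.001]
contact_force: [-2.5, 1.8, 6.5]
opening: 0.398
finger_force: 50.7
```

Emit:
send_rows(moves="0 0 0 0 0 -0.005 -1;0 0 0 0 0 -0.005 0.3;0 0 0 0 0 -0.005 0.4;0 0 0 0 0 -0.005 0.4;0 0 0 0 0 -0.005 0.4;0 0 0 0 0 -0.1 0.4;0 0 0 0 0 -0.3 0.4;0 0 0 0 0 -0.55 0.5;0 0 0 0 0 -0.75 0.5;0 0 0 0 0 -0.75 0.5")

```text
time: 16.82
eef_pos: [0.4698, -0.3306, 0.1679]
tcp_rot: [0.642, 0.767, -0.001, 0.006]
contact_force: [-0.3, -0.3, -0.5]
opening: 0.75
finger_force: 0.0
```

Emit:
send_rows(moves="0 0 0 0.76 0.19 0 0.5;0 0 0 0.76 0.19 0 0.5;0 0 0 0.76 0.19 0 0.5")

```text
time: 17.2
eef_pos: [0.4771, -0.1691, 0.1607]
tcp_rot: [0.641, 0.767, 0.0, -0.001]
contact_force: [0.4, -0.5, -1.0]
opening: 0.75
finger_force: 0.0
```

Emit:
send_rows(moves="0 0 0 0.76 0.19 0 0.5;0 0 0 0.76 0.19 0 0.5;0 0 0 0.76 0.19 0 0.5")

```text
time: 17.58
eef_pos: [0.4876, -0.0129, 0.1609]
tcp_rot: [0.641, 0.768, -0.0, -0.001]
contact_force: [-0.0, 0.0, -0.0]
opening: 0.752
finger_force: 0.0
```

Emit:
send_rows(moves="0 0 0 0.76 0.19 0 0.5;0 0 0 0.76 0.19 0 0.5;0 0 0 0.76 0.19 0 0.5;0 0 0 0.76 0.19 0 0.5")

```text
time: 18.08
eef_pos: [0.4984, 0.1424, 0.1609]
tcp_rot: [0.64, 0.768, -0.0, -0.0]
contact_force: [-0.1, 0.1, 0.1]
opening: 0.75
finger_force: 0.0
```

Run:
```python
from h import *
w=shot('wrist','w8.png');np.save('c8.npy',w,allow_pickle=True);st=ctrl.get_state();print(st['eef_pos'],st['time'],proj(w,[.498,.1414,.01]),proj(w,[.498,.1414,.046]))
print(proj(w,[.6512,.1371,.044]))
cv2.imwrite('pics/z8.png',cv2.resize(w['image'][60:320,80:480],None,fx=1.9,fy=1.9,interpolation=cv2.INTER_CUBIC)[:,:,::-1])
t=ctrl.read_camera('top');g=cv2.cvtColor(t['image'],cv2.COLOR_RGB2GRAY);print('small in tray?',proj(t,[.468,-.3294,.068]));
```

```text
[0.49855704 0.1411158  0.16083036] 18.125 [252.58643308 171.14164436] [252.51614098 179.09046304]
[383.45171966 205.4989933 ]
small in tray? [389.37068805 225.12752733]
```

View pics/z8.png

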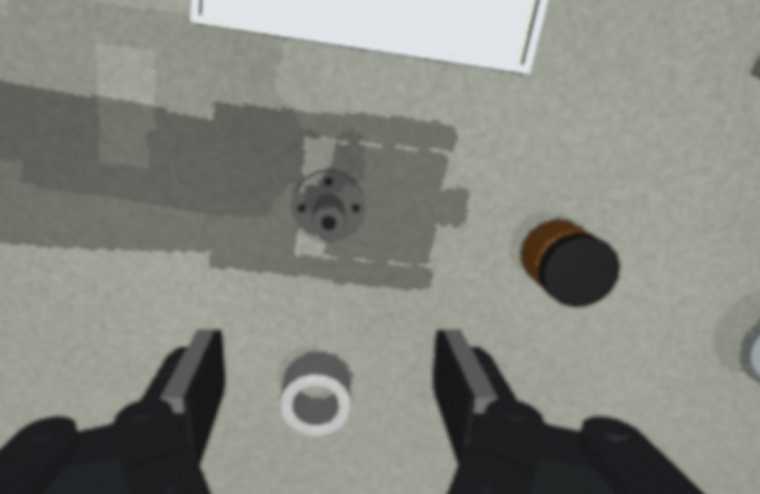

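End cap: flange (252.6,167.9), stem top (252.6,176.8); jar lid (384.7,201.6); collar top (246.3,272.6); plain tray near corners (181,70.5) and (359,97.9).

Run:
```python
from h import *
c=np.load('c8.npy',allow_pickle=True).item()
for n,u,v,z in(('flange',252.6,167.9,.01),('stem',252.6,176.8,.046),('jar',384.7,201.6,.044),('collar',246.3,272.6,.032),('tray-x-y',181,70.5,.012),('tray+x-y',359,97.9,.012)):print(n,ray(c,u,v,z).round(4))
s=ctrl.read_camera('top');g=cv2.cvtColor(s['image'],cv2.COLOR_RGB2GRAY)
```

```text
flange [0.4973 0.1454 0.01  ]
stem [0.4976 0.144  0.046 ]
jar [0.651  0.1419 0.044 ]
collar [0.5135 0.0115 0.032 ]
tray-x-y [0.4007 0.2389 0.012 ]
tray+x-y [0.6002 0.2467 0.012 ]
```

Emit:
send_rows(moves="0 0 -0.228 0.016 0 0 0.2;0 0 -0.228 0.016 0 0 0.2;0 0 -0.228 0.016 0 0.1 0.2;0 0 -0.228 0.016 0 0.15 0.2;0 0 -0.228 0.016 0 0.2 0.2;0 0 -0.228 0.016 0 0.25 0.2;0 0 -0.228 0.016 0 0.3 0.2;0 0 -0.228 0.016 0 0.35 0.2;0 0 -0.228 0.016 0 0.5 0.2;0 0 -0.228 0.016 0 0.65 0.2;0 0 -0.228 0.016 0 0.775 0.2;0 0 -0.228 0.016 0 0.775 0.2")

```text
time: 19.73
eef_pos: [0.4967, 0.1421, 0.0044]
tcp_rot: [-0.018, 1.0, -0.0, -0.003]
contact_force: [-0.2, -0.3, -0.6]
opening: 0.601
finger_force: 0.0
```

Emit:
send_rows(moves="0 0 0 0 0 0 -1;0 0 0 0 0 0 -1;0 0 0 0 0 0 -1;0 0 0 0 0 0 -1;0 0 0 0 0 0 -1;0 0 0 0 0 0 -1")

```text
time: 20.48
eef_pos: [0.5001, 0.1437, 0.0079]
tcp_rot: [-0.02, 1.0, -0.0, 0.001]
contact_force: [-0.1, -0.0, 6.0]
opening: 0.206
finger_force: 49.3
```

Emit:
send_rows(moves="0 0 0 0 0 -0.1 -1;0 0 0 0 0 -0.3 -1;0 0 0 0.05 0.2 -0.35 -1;0 0 0 0.15 0.45 -0.35 -1;0 0 0 0.22 0.7 -0.35 -1;0 0 0 0.274 0.867 -0.35 -1;0 0 0 0.274 0.867 -0.35 -1;0 0 0 0.274 0.867 -0.2 -1;0 0 0 0.274 0.867 -0.06 -1;0 0 0 0.274 0.867 -0.03 -1;0 0 0 0.274 0.867 -0.03 -1")

```text
time: 21.85
eef_pos: [0.4374, 0.3141, 0.0126]
tcp_rot: [-0.019, 1.0, -0.0, -0.0]
contact_force: [-0.1, 0.4, -0.5]
opening: 0.211
finger_force: 49.1
```

Emit:
send_rows(moves="0 0 0 0 0 0.007 -1;0 0 0 0 0 0.015 -1;0 0 0 0 0 0.015 -1")

```text
time: 22.22
eef_pos: [0.4378, 0.3147, 0.0118]
tcp_rot: [-0.02, 1.0, -0.0, -0.0]
contact_force: [-4.6, -2.7, 11.8]
opening: 0.206
finger_force: 50.5
```

Emit:
send_rows(moves="0 0 0 0 0 -0.008 -1;0 0 0 0 0 -0.008 -0.2;0 0 0 0 0 -0.008 -0.2;0 0 0 0 0 -0.008 -0.2;0 0 0 0 0 -0.1 -0.2;0 0 0 0 0 -0.3 0;0 0 0 0 0 -0.5 0.8;0 0 0 0 0 -0.5 0.8")

```text
time: 23.22
eef_pos: [0.4404, 0.3165, 0.1151]
tcp_rot: [-0.02, 1.0, 0.002, 0.005]
contact_force: [0.8, 0.1, -0.1]
opening: 0.89
finger_force: 0.0
```

Emit:
send_rows(moves="0 0 0 -0.16 -0.765 0 0.8;0 0 0 -0.16 -0.765 0 0.8;0 0 0 -0.16 -0.765 0 0.8;0 0 0 -0.16 -0.765 0 0.8")

```text
time: 23.72
eef_pos: [0.4752, 0.1615, 0.1092]
tcp_rot: [-0.018, 1.0, -0.0, -0.0]
contact_force: [1.1, -0.0, 0.0]
opening: 0.895
finger_force: 0.0
```

Emit:
send_rows(moves="0 0 0 -0.16 -0.765 0 0.8;0 0 0 -0.16 -0.765 0 0.8;0 0 0 -0.16 -0.765 0 0.8;0 0 0 -0.16 -0.765 0 0.8")

```text
time: 24.22
eef_pos: [0.5133, 0.011, 0.1093]
tcp_rot: [-0.018, 1.0, 0.0, -0.0]
contact_force: [-0.1, -0.0, 0.5]
opening: 0.899
finger_force: 0.0
```

Run:
```python
from h import *
st=ctrl.get_state();print(st['eef_pos'],st['opening'],togo([.513,.0105,-.008]))
w=shot('wrist','w9.png');g=cv2.cvtColor(w['image'],cv2.COLOR_RGB2GRAY);p=proj(w,[.513,.0105,.032]);print(p)
for t in(150,165,180,200):
  for k in blobs(g>t,150):
    q=k[:,0].mean(0)
    if np.hypot(*(q-p))<25:print(t,q,fit_circle(w,k,.032),cv2.contourArea(k))
t=shot('top','t9.png')
for z in(.004,.014,.05):print(proj(t,[.4377,.3147,z]))
g=cv2.cvtColor(t['image'],cv2.COLOR_RGB2GRAY)
for k in blobs((g[165:250,112:175]<150),8):
  q=k[:,0];print('dark',q.mean(0)+[112,165],q.min(0)+[112,165],q.max(0)+[112,165])
```

```text
[0.51333043 0.0109645  0.10929162] 0.8994049083637529 (array([ 0.0015, -0.0025,  0.5865]), 0, np.float64(92.1), array([ 5.700e-02, -3.141e+00, -1.000e-03]))
[253.23143076 189.55298556]
[143.06566772 228.34853556]
[141.85117288 228.49253257]
[137.26459312 229.03634202]
dark [143. 207.] [112 165] [174 249]
```

Emit:
send_rows(moves="0 0 0 0 0 0.2 0.8;0 0 0 0 0 0.4 0.8;0 0 0 0 0 0.52 0.8;0 0 0 0 0 0.57 0.8;0 0 0 0 0 0.57 -1;0 0 0 0 0 0.57 -1;0 0 0 0 0 0.57 -1;0 0 0 0 0 0.57 -1;0 0 0 0 0 0.57 -1", newtons=60)

```text
time: 25.45
eef_pos: [0.5146, 0.0117, -0.0029]
tcp_rot: [-0.019, 1.0, 0.0, 0.002]
contact_force: [-0.0, 2.4, 5.1]
opening: 0.55
finger_force: 62.3
```

Emit:
send_rows(moves="0 0 0 0 0 -0.1 -1;0 0 0 0 0 -0.3 -1;0 0 0 0 0 -0.35 -1;0 0 0 0 0.2 -0.35 -1;0 0 0 0.01 0.5 -0.35 -1;0 0 0 0.01 0.768 -0.35 -1;0 0 0 0.01 0.768 -0.35 -1")

```text
time: 26.32
eef_pos: [0.5036, 0.1677, 0.064]
tcp_rot: [-0.022, 1.0, 0.0, -0.001]
contact_force: [0.1, -0.1, -0.8]
opening: 0.547
finger_force: 62.1
```

Emit:
send_rows(moves="0 0 0 0 0.25 0 -1;0 0 0 0 0.5 0 -1;0 0 0 0.01 0.768 0 -1;0 0 0 0.01 0.768 0 -1;0 0 0 0.01 0.768 0 -1;0 0 0 0.01 0.768 0.15 -1;0 0 0 0.01 0.768 0.27 -1;0 0 0 0.01 0.768 0.315 -1;0 0 0 0.01 0.768 0.315 -1")

```text
time: 27.45
eef_pos: [0.4976, 0.3171, 0.0025]
tcp_rot: [-0.019, 1.0, -0.0, -0.0]
contact_force: [0.7, -0.2, -0.5]
opening: 0.551
finger_force: 62.3
```

Emit:
send_rows(moves="0 0 0 0 0 0.007 -1;0 0 0 0 0 0.015 -1;0 0 0 0 0 0.015 -1")

```text
time: 27.82
eef_pos: [0.4979, 0.3181, 0.0011]
tcp_rot: [-0.019, 1.0, -0.0, 0.0]
contact_force: [-1.7, -2.7, 6.1]
opening: 0.546
finger_force: 62.9
```

Emit:
send_rows(moves="0 0 0 0 0 -0.008 -1;0 0 0 0 0 -0.008 0.6;0 0 0 0 0 -0.008 0.7;0 0 0 0 0 -0.008 0.7;0 0 0 0 0 -0.1 0.7;0 0 0 0 0 -0.3 0.8;0 0 0 0 0 -0.55 0.8;0 0 0 0 0 -0.55 0.8")

```text
time: 28.82
eef_pos: [0.5011, 0.3202, 0.1167]
tcp_rot: [-0.02, 1.0, 0.002, 0.006]
contact_force: [-0.2, 0.8, 0.6]
opening: 0.902
finger_force: 0.0
```

Emit:
send_rows(moves="0 0 0 -0.733 -0.916 0 0.8;0 0 0 -0.733 -0.916 0 0.8;0 0 0 -0.733 -0.916 0 0.8;0 0 0 -0.733 -0.916 0 0.8;0 0 0 -0.733 -0.916 0 0.8")

```text
time: 29.45
eef_pos: [0.6525, 0.1379, 0.1094]
tcp_rot: [-0.017, 1.0, -0.0, 0.0]
contact_force: [-1.1, 1.3, 0.4]
opening: 0.9
finger_force: 0.0
```

Run:
```python
from h import *
st=ctrl.get_state();print(st['eef_pos'],st['opening'],togo([.651,.140,.0]))
w=shot('wrist','w10.png');g=cv2.cvtColor(w['image'],cv2.COLOR_RGB2GRAY);p=proj(w,[.651,.14,.044]);print(p)
for t in(35,45,55):
  for k in blobs(g<t,150):
    q=k[:,0].mean(0)
    if np.hypot(*(q-p))<30:print(t,q,fit_circle(w,k,.044),cv2.contourArea(k))
t=shot('top','t10.png')['image'];hsv=cv2.cvtColor(t,cv2.COLOR_RGB2HSV);print([k[:,0].mean(0) for k in blobs(hsv[...,2][165:250,112:175]<165,6)])
```

```text
[0.65249969 0.13793842 0.10944475] 0.9002929792086605 (array([0.0075, 0.0107, 0.5472]), 0, np.float64(92.0), array([-5.400e-02,  3.141e+00, -1.000e-03]))
[256.09159242 192.37881534]
35 [255.66923077 192.1       ] (array([0.65146516, 0.13973249]), np.float64(0.04261987450558432)) 1583.0
45 [255.57462687 192.00746269] (array([0.65138846, 0.13958478]), np.float64(0.04416967766320862)) 1701.0
55 [255.68794326 190.5248227 ] (array([0.6499306, 0.1395531]), np.float64(0.046373569377042886)) 1871.5
[array([25.14218009, 37.57582938])]
```

Emit:
send_rows(moves="0 0 0 0.006 0.009 0.2 0.8;0 0 0 0.006 0.009 0.4 0.8;0 0 0 0.006 0.009 0.52 0.8;0 0 0 0.006 0.009 0.55 0.8;0 0 0 0.006 0.009 0.55 -1;0 0 0 0.006 0.009 0.55 -1;0 0 0 0.006 0.009 0.55 -1;0 0 0 0.006 0.009 0.55 -1;0 0 0 0.006 0.009 0.55 -1")

```text
time: 30.68
eef_pos: [0.6511, 0.1431, 0.0018]
tcp_rot: [-0.019, 1.0, 0.0, 0.002]
contact_force: [-1.4, -0.2, 6.5]
opening: 0.51
finger_force: 61.6
```

Emit:
send_rows(moves="0 0 0 0 0 -0.1 -1;0 0 0 0 0 -0.3 -1;0 0 0 0 0.05 -0.35 -1;0 0 0 0.12 0.3 -0.35 -1;0 0 0 0.3 0.6 -0.35 -1;0 0 0 0.433 0.92 -0.35 -1;0 0 0 0.433 0.92 -0.35 -1;0 0 0 0.433 0.92 -0.35 -1;0 0 0 0.433 0.92 -0.15 -1;0 0 0 0.433 0.92 -0.06 -1;0 0 0 0.433 0.92 -0.03 -1;0 0 0 0.433 0.92 -0.03 -1")

```text
time: 32.17
eef_pos: [0.5568, 0.3223, 0.006]
tcp_rot: [-0.019, 1.0, -0.0, 0.0]
contact_force: [0.3, -0.4, -1.3]
opening: 0.515
finger_force: 61.3
```

Emit:
send_rows(moves="0 0 0 0 0 0.007 -1;0 0 0 0 0 0.014 -1;0 0 0 0 0 0.014 -1")

```text
time: 32.55
eef_pos: [0.557, 0.3225, 0.0058]
tcp_rot: [-0.019, 1.0, -0.001, 0.0]
contact_force: [-5.0, -4.2, 12.4]
opening: 0.513
finger_force: 62.6
```

Set down. Release, lift well clear and inspect.

Emit:
send_rows(moves="0 0 0 0 0 -0.009 -1;0 0 0 0 0 -0.009 0.55;0 0 0 0 0 -0.009 0.6;0 0 0 0 0 -0.009 0.6;0 0 0 0 0 -0.009 0.6;0 0 0 0 0 -0.1 0.6;0 0 0 0 0 -0.3 0.6;0 0 0 0 0 -0.6 0.8;0 0 0 0 0 -0.9 0.8;0 0 0 0 0 -0.9 0.8")

```text
time: 33.8
eef_pos: [0.5599, 0.325, 0.1926]
tcp_rot: [-0.02, 1.0, 0.003, 0.008]
contact_force: [-0.1, 0.8, -0.6]
opening: 0.904
finger_force: 0.0
```

Emit:
send_rows(moves="0 0 0 0 -0.9 -0.1 0.8;0 0 0 0 -0.9 -0.1 0.8;0 0 0 0 -0.9 -0.1 0.8;0 0 0 0 -0.9 -0.1 0.8;0 0 0 0 -0.9 -0.1 0.8")

```text
time: 34.42
eef_pos: [0.5625, 0.1436, 0.2025]
tcp_rot: [-0.019, 1.0, 0.0, -0.0]
contact_force: [-0.3, 0.3, -0.1]
opening: 0.9
finger_force: 0.0
```

Run:
```python
from h import *
a=ctrl.read_camera('scene')['image'];b=ctrl.read_camera('top')['image']
x=cv2.resize(a[110:290,120:480],(720,360),interpolation=cv2.INTER_CUBIC);y=cv2.resize(b[150:262,100:430],(720,236),interpolation=cv2.INTER_CUBIC)
cv2.imwrite('pics/final.png',np.vstack([x,y])[:,:,::-1]);print(ctrl.get_state()['time'])
```

```text
34.525
```

View pics/final.png

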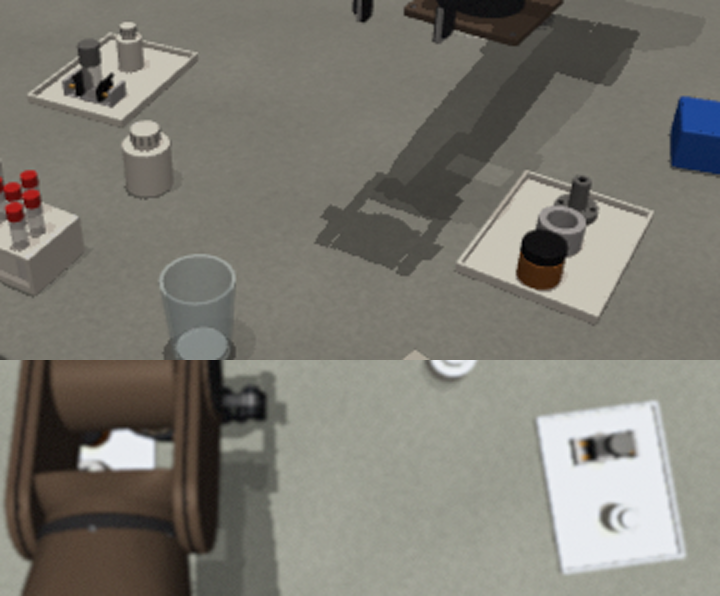

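Both trays are as asked: tube in the clip at (90,70) with the small bottle at (130,48), end cap, collar and jar upright in the plain tray, and the large bottle in its place. Handing in.

```bash
python3 -c "
from plant import ctrl
print(ctrl.sign_off())"
```

```text
the job is handed in; nothing more can be done
None
```

Job handed in at about 35 s of robot time: the tube is fully down in the clip with the small bottle in the same tray; the end cap, collar and jar stand upright in the plain tray; and the large bottle was not moved.

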